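# Put the shoe brush away, pop out the lint roller

### The arm

A 6-joint arm with a two-finger parallel gripper is mounted at the origin on the work surface. World frame = base frame: x ahead of the robot, y to its left, z up, the work surface at z = 0. Lengths are in m, angles in degrees, forces in N, time in s.
With the tool pointing down it reaches from about 0.35 to 0.775 m from the base axis. Payload 5.5 kg.
Tool frame: the origin (TCP) lies at the very end of the fingers, on their centre line; the grasp point (between the pads) lies 19 mm behind it; z points along the fingers, y is the direction in which the jaws open and shut (so a half turn about z gives the same grasp; the last joint's range is limited). The gripper opens to 85 mm and grips with 20 to 120 N. Pads are 22 mm wide; open, the fingers measure 114 mm over their backs; the gripper's body (76 mm by 85 mm) begins 54 mm behind the grasp point. The pads swing forward as they close: fully open they stand 13 mm farther back than shut.
Start: joints at [-76.123, 17.945, 2.641, 74.691, 0, 82.002], TCP at [0.214, -0.534, 0.231] pointing down, gripper open.
Joint ranges: [-158.12, 158.12], [-49.38, 96.58], [-58.88, 72.47], [-126.05, 133.96], [-84.25, 85.87], [-180, 180]. Speed limits (degrees/s): [147.25, 147.25, 180, 180, 180, 180].

### API

Orientations are given as a 3x3 rotation matrix whose columns are the frame's x, y, z axes.
In Python, from bench import * gives the robot as it stands.
- The arm moves only by the shell command python3 -m handwheel 'ROWS' [FORCE]. ROWS is text: rows parted by semicolons, each of 7 numbers parted by spaces: the shift along the tool's x, y, z in cm, then the turn, a rotation vector about the tool's x, y, z in rad, then the finger opening in cm, from 0 to 8.54. A call has 1 to 12 rows; each row shifts and turns the commanded pose from where the row before left it, along the tool's axes as they then stand; what a row does not reach is not made up. A row lasts 1/10 s, in which the tool goes at most 50 mm and 8.59 degrees, less where a joint would pass 70% of its speed; a pose out of reach is approached as far as the arm can. A call is refused whole if a number of a shift passes 5 or a number of a turn 0.15, either way. A call with a gripper value outside its range is refused whole. The fingers move at their own pace and stop on an object; FORCE is the grip in N (left out, the last holds). Time passes only in rows, so rows that do not move let the fingers close. It gives the time, the measured TCP pose, the force and the opening at its end, in the units of the state.
- read_state(): the state, without advancing time (a new reading comes with each control period).
- snapshot(name): name is "scene" or "top" or "wrist"; returns (picture, depth): 400x640x3 uint8, blue, green, red; 400x640 float32, m along the optical axis (not along the pixel's ray), 0 where there is no reading.
- camera_params(name): a dict with "fx", "fy", "cx", "cy" (pixels), "world_from_camera" (4x4, takes a point from camera to world coordinates). Camera axes: x right, y down, z forward; pixel columns grow to the right and rows downward; lengths in m; the calibration is good to about 2 mm. A picture is of the moment at which its call begins: read the wrist's pose just before it. camera_params takes no time and is no camera call; for the wrist camera it gives the pose at the moment of the call.
- hand_in(): hands the job in, once; it reports no verdict.
Trained networks look in the newest picture that a camera, given by its name, has taken for a name from the list of things; names that differ only in an ending like _2 or _b are one class to them, and where a whole thing is asked for, a point or a joint stands for the part that bears it (a point fixed in the world has none). Each returns a list of dicts, best first, with "p" (0 to 1); they miss things now and then, are a little off and sometimes report something else, mostly with a low value. They report only what shows in the picture. A call takes as long as a camera call.
- outline_of(target, camera): "pixels" (400x640 bool, what is visible of it) and "box" ([left, top, right, bottom] in pixels, round what is visible of it).
The state is a dict: "clock": time; "joints": joint angles; "qvel": joint speeds; "tau": joint torques, N m; "eef_pos": TCP position; "tool_rot": TCP orientation; "force": force on the tool from outside, world axes, zero at the start; "torque": the same for the moment, N m; "opening": finger opening in m.
Only numpy, scipy, OpenCV 4.12 (cv2) and the standard library are available. Lean on these libraries where they do the work, as an engineer would, in place of code of your own. Each camera call takes 0.05 s, during which the arm holds its last target. There are 200 camera calls.

### The job

We are finished with the shoe brush: push its tray, which stands ajar, fully home so that it latches and stays shut. Then push the front of the closed tray with the lint roller inward and let go, so that it springs ajar. Leave the shoe horn's tray shut.

Things in the scene. Friction and masses are not known exactly. Their poses are not given: they have to be found in the camera images.
- bank: Low fixed white bank, 467 mm wide, on the work surface, holding 3 open-topped white trays side by side, 145 mm apart, in any order; same plain fronts, no handles, same touch latch. Origin: middle of the shut fronts' plane, at the underside; x: level, into the bank; y: along the fronts; z up. A wooden ledge, top at 100 mm, starts 210 mm behind the shut fronts; before it all is below 90 mm.
- tray_brush (a joint): Slide of the tray with the shoe brush (154 x 57 mm, steel back), m: 0 = shut, +0.035 = ajar, out towards the robot (start), -0.009 = pressed in to the stop. Touch latch: pressing to the stop (it trips 7 mm beyond shut) and letting go turns ajar into latched, latched into ajar. Spring pushes out with 0.6 N ajar, 2.7 N shut, 3.2 N at the stop; sliding adds 1.5 N at 50 mm/s. Springs out in about 1 s.
- front_brush (a point): Centre of the outer face of the brush tray's front panel; moves with the tray. Panel 139 mm wide, 72 mm high, 16 mm thick; its centre is 42 mm, its top edge 78 mm above the work surface. x: level, into the bank (the way to push); y: along the face; z: up. Free space in front; tray walls behind it are 56 mm high.
- tray_roller (a joint): Slide of the tray with the lint roller (white cylinder 44 mm across, 90 mm long, grey handle, 160 mm in all); same tray, latch, forces and values as tray_brush. Starts at 0, latched.
- front_roller (a point): Centre of the outer face of the lint roller tray's front panel; moves with the tray; same sizes and axes as front_brush.
- tray_horn (a joint): Slide of the tray with the dark flat shoe horn (165 mm long); same tray, latch, forces and values as tray_brush. Starts at 0, latched, and must stay shut.

How it is judged:
By the outcome, as a careful person would: the job done as asked, in the order asked, and still so for the second after the job is handed in, with the robot touching nothing.
It also fails if it takes over 43 s, if anything falls off the work surface, if the arm or the gripper's body presses on something with over 40 N, if the wrist force passes 120 N, or if a joint passes its speed limit or range.

## Working session

There is one attempt and no reset: what is moved stays moved. The work goes in short steps, Python scripts to look and compute and a shell command to move; the robot and the scene stay as the last step left them, time stands still between calls to the robot, and variables do not carry over. Pictures are saved under pics/ and viewed, about 8 in all and at most 12, crops included, and the job is handed in when it is done.

```bash
mkdir -p pics
cat > h.py <<'E'
from bench import *
import numpy as np, cv2
def pts(cam, mask, d):
    p=camera_params(cam); v,u=np.nonzero(mask&(d>0)); z=d[v,u]
    P=np.c_[(u-p["cx"])/p["fx"]*z,(v-p["cy"])/p["fy"]*z,z,np.ones(len(z))]
    return (P@np.array(p["world_from_camera"]).T)[:,:3]
E
python3 - <<'E'
from h import *
s=read_state(); print(s["clock"],s["eef_pos"],np.round(s["tool_rot"],3),s["force"],s["opening"])
ims=[]
for c in ("scene","top"):
    im,d=snapshot(c); np.save(f"{c}_d.npy",d); cv2.imwrite(f"pics/{c}0.png",im)
    for t in ("bank","tray_brush","tray_roller","tray_horn","front_brush","front_roller"):
        for o in outline_of(t,c)[:2]:
            P=pts(c,o["pixels"],d); print(c,t,round(o["p"],2),o["box"],np.round(np.median(P,0),3) if len(P) else None)
E
```

```text
0.0 [ 0.21411961 -0.5331306   0.23041634] [[ 0.928  0.373 -0.   ]
 [ 0.373 -0.928  0.002]
 [ 0.    -0.002 -1.   ]] [-0.79815831 -0.67739182 -0.5823185 ] 0.08555436372627313
scene bank 0.69 [1.9, 160.1, 479.8, 397.0] [0.806 0.025 0.099]
scene tray_brush 0.64 [125.5, 152.8, 285.4, 281.5] [ 0.599 -0.148  0.044]
scene tray_roller 0.83 [203.5, 186.2, 361.6, 321.7] [0.592 0.016 0.033]
scene tray_roller 0.7 [1.0, 160.7, 479.0, 398.6] [0.806 0.025 0.099]
scene tray_horn 0.61 [311.2, 219.4, 469.1, 388.3] [0.586 0.177 0.014]
scene front_brush 0.7 [128.1, 151.0, 286.3, 284.1] [ 0.599 -0.148  0.045]
scene front_roller 0.62 [201.5, 187.1, 363.9, 319.9] [0.593 0.016 0.033]
top bank 0.77 [160.8, 1.6, 454.3, 187.2] [0.773 0.058 0.099]
top tray_brush 0.72 [353.2, 86.0, 446.8, 206.9] [ 0.621 -0.127  0.018]
top tray_roller 0.85 [271.7, 66.5, 354.0, 195.2] [0.629 0.03  0.015]
top tray_horn 0.86 [183.6, 76.9, 275.0, 200.9] [0.624 0.192 0.015]
top front_brush 0.61 [353.7, 84.6, 444.0, 207.7] [ 0.622 -0.126  0.019]
top front_roller 0.84 [273.3, 72.1, 356.8, 192.4] [0.631 0.032 0.015]
```

View pics/top0.png

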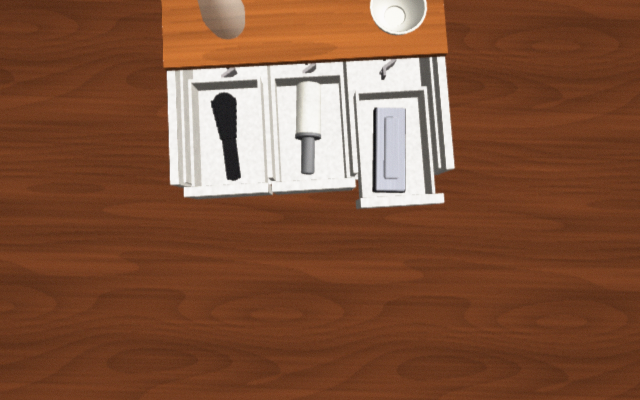

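View pics/scene0.png

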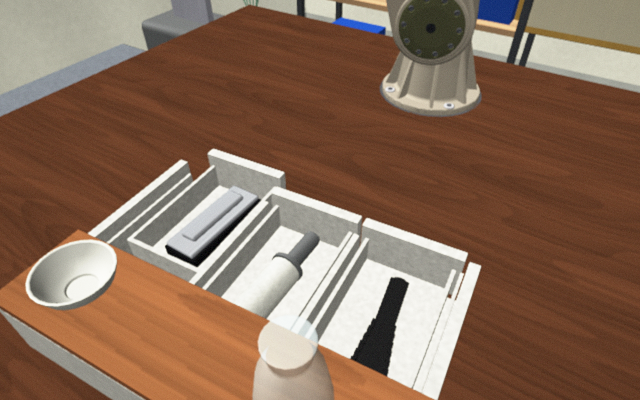

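Run:
```python
from h import *
d=np.load("top_d.npy"); P=pts("top",np.ones_like(d,bool),d)
Q=P[(P[:,2]>.068)&(P[:,2]<.085)&(P[:,0]>.3)&(P[:,0]<.9)]
print(len(Q))
for y in np.arange(-.28,.32,.02):
    q=Q[abs(Q[:,1]-y)<.01]
    if len(q)>3: print(round(y,2),len(q),np.round(np.sort(q[:,0])[[0,1,2,3,-1]],4), np.round(np.median(q[:,2]),4))
```

```text
4377
-0.2 38 [0.5777 0.5778 0.578  0.5781 0.6331] 0.0844
-0.18 729 [0.5215 0.5216 0.5216 0.5216 0.7678] 0.0832
-0.16 235 [0.5192 0.5193 0.5194 0.5195 0.7724] 0.078
-0.14 118 [0.5173 0.5175 0.5187 0.5187 0.765 ] 0.0781
-0.12 118 [0.5164 0.5164 0.5164 0.5165 0.5319] 0.0782
-0.1 116 [0.5142 0.5143 0.5144 0.5144 0.5297] 0.0781
-0.08 117 [0.512  0.5121 0.5124 0.5125 0.5291] 0.0783
-0.06 118 [0.5114 0.5115 0.5115 0.5116 0.5268] 0.0781
-0.04 81 [0.5098 0.5098 0.51   0.5112 0.6095] 0.0779
-0.02 135 [0.5416 0.5418 0.5419 0.542  0.7608] 0.0779
0.0 122 [0.5398 0.5398 0.5399 0.5402 0.5567] 0.0777
0.02 121 [0.538  0.5388 0.5389 0.5389 0.5544] 0.0779
0.04 119 [0.5365 0.5367 0.5367 0.5369 0.5523] 0.0776
0.06 125 [0.5343 0.5344 0.5347 0.5348 0.5517] 0.0777
0.08 126 [0.5324 0.5328 0.5329 0.5337 0.7451] 0.0779
0.1 83 [0.5318 0.5318 0.5319 0.5319 0.5897] 0.0776
0.12 138 [0.5292 0.5294 0.5295 0.5297 0.7434] 0.0777
0.14 121 [0.5273 0.5275 0.5276 0.5277 0.5442] 0.0778
0.16 122 [0.5264 0.5265 0.5265 0.5266 0.542 ] 0.0777
0.18 124 [0.5243 0.5244 0.5244 0.5245 0.5415] 0.0777
0.2 125 [0.5221 0.5223 0.5224 0.5225 0.7341] 0.0777
0.22 118 [0.5214 0.5214 0.5215 0.5216 0.5367] 0.0774
0.24 112 [0.5193 0.5194 0.5194 0.5194 0.7308] 0.0776
0.26 667 [0.5378 0.538  0.5381 0.5382 0.7318] 0.0827
0.28 349 [0.5757 0.5804 0.5808 0.5821 0.7331] 0.0839
```

The pictures show the horn at left (top view 225,135), the roller in the middle (307,130), and the brush at right (390,150). The brush tray is ajar, with its front at about row 200. The bank is yawed about 4.9°. The front centres are roughly (0.516, -0.110) for the brush and (0.537, 0.037) for the roller.

I'll turn the tool to match and close the fingers first.

```bash
python3 -m handwheel '0 0 0 0 0 0.148 0; 0 0 0 0 0 0.149 0; 0 0 0 0 0 0 0; 0 0 0 0 0 0 0' 40
python3 - <<'E'
from h import *
d=np.load("top_d.npy"); P=pts("top",np.ones_like(d,bool),d)
def ln(a,b):
    q=P[(P[:,2]>.072)&(P[:,2]<.081)&(P[:,1]>a)&(P[:,1]<b)&(P[:,0]<.57)]
    bins=np.arange(a,b,.005); X=[];Y=[]
    for l in bins:
        r=q[(q[:,1]>=l)&(q[:,1]<l+.005)]
        if len(r)>3: i=np.argmin(r[:,0]);X.append(r[i,0]);Y.append(r[i,1])
    return np.polyfit(Y,X,1)
for n,a,b in(("brush",-.17,-.05),("roller",-.02,.09),("horn",.12,.23)):
    k=ln(a,b); print(n,"yaw",np.degrees(np.arctan(-k[0])),k)
q=P[(P[:,2]>.072)&(P[:,2]<.081)&(P[:,0]<.533)&(P[:,0]>.505)&(P[:,1]<.0)]
print("brush front y range",np.percentile(q[:,1],[1,99]))
s=read_state();R=np.array(s["tool_rot"]);print(np.round(R,3),s["eef_pos"],s["opening"])
print("to standoff (cm, tool)",R.T@(np.array([.455,-.1155,.035])-s["eef_pos"])*100)
E
```

```text
clock: 1.1
eef_pos: [0.2142, -0.5336, 0.2314]
tool_rot: [[0.996, 0.088, 0.0], [0.088, -0.996, -0.0], [0.0, 0.0, -1.0]]
force: [-0.3, -0.1, -0.5]
opening: 0.0278
brush yaw 4.813642254627833 [-0.08421213  0.50668825]
roller yaw 5.076376317304841 [-0.08883204  0.54088636]
horn yaw 4.821013329702519 [-0.0843417   0.54029074]
brush front y range [-0.17891622 -0.04351798]
[[ 0.996  0.088  0.   ]
 [ 0.088 -0.996 -0.   ]
 [ 0.     0.    -1.   ]] [ 0.214246   -0.53362152  0.2313541 ] 0.027808821142048034
to standoff (cm, tool) [ 27.66977071 -39.52695922  19.63246067]
```

```bash
python3 -m handwheel '2.3 -3.3 1.6 0 0 0 0;2.3 -3.3 1.6 0 0 0 0;2.3 -3.3 1.6 0 0 0 0;2.3 -3.3 1.6 0 0 0 0;2.3 -3.3 1.6 0 0 0 0;2.3 -3.3 1.6 0 0 0 0;2.3 -3.3 1.6 0 0 0 0;2.3 -3.3 1.6 0 0 0 0;2.3 -3.3 1.6 0 0 0 0;2.3 -3.3 1.6 0 0 0 0;2.3 -3.3 1.6 0 0 0 0;2.3 -3.3 1.6 0 0 0 0'; python3 -m handwheel '0 0 0 0 0 0 0; 0 0 0 0 0 0 0'
python3 - <<'E'
from h import *
im,d=snapshot("top"); cv2.imwrite("pics/top1.png",im[40:340,120:520])
E
```

```text
clock: 2.3
eef_pos: [0.4566, -0.1143, 0.039]
tool_rot: [[0.996, 0.088, 0.001], [0.088, -0.996, -0.001], [0.001, 0.001, -1.0]]
force: [0.1, -0.5, 0.2]
opening: -0.0001
clock: 2.5
eef_pos: [0.4557, -0.1148, 0.039]
tool_rot: [[0.996, 0.089, -0.001], [0.089, -0.996, -0.0], [-0.001, 0.0, -1.0]]
force: [0.2, -0.1, 0.2]
opening: -0.0003
```

View pics/top1.png

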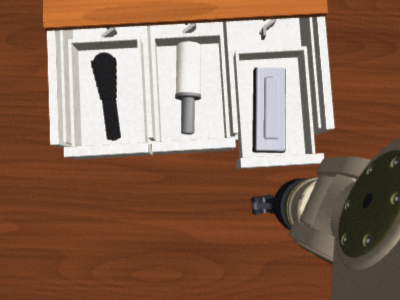

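Run:
```python
from h import *
p=camera_params("top");W=np.linalg.inv(p["world_from_camera"])
for q in ([.4557,-.1148,.039],[.4557,-.1148,.11],[.516,-.111,.078]):
    c=W@np.r_[q,1]; print(q,p["fx"]*c[0]/c[2]+p["cx"]-120,p["fy"]*c[1]/c[2]+p["cy"]-40)
d=snapshot("top")[1]; m=np.zeros_like(d,bool); m[230:260,365:400]=1
P=pts("top",m,d); P=P[P[:,2]>.03]; print(np.round(np.percentile(P,[2,50,98],0),3)); print(np.round(p["world_from_camera"],3))
```

```text
[0.4557, -0.1148, 0.039] 277.6969094096726 199.8637416225819
[0.4557, -0.1148, 0.11] 287.82639478324313 202.18813060287073
[0.516, -0.111, 0.078] 281.1090093202572 164.2678853941073
[[ 0.439 -0.09   0.095]
 [ 0.454 -0.077  0.14 ]
 [ 0.47  -0.057  0.201]]
[[ 0.028 -0.997  0.075  0.485]
 [-1.    -0.029 -0.011  0.034]
 [ 0.013 -0.075 -0.997  0.707]
 [ 0.     0.     0.     1.   ]]
```

```bash
python3 -m handwheel '1 0 0 0 0 0 0;1 0 0 0 0 0 0;1 0 0 0 0 0 0;1 0 0 0 0 0 0;0.5 0 0 0 0 0 0;0.5 0 0 0 0 0 0;0.5 0 0 0 0 0 0;0.5 0 0 0 0 0 0;0.5 0 0 0 0 0 0;0.5 0 0 0 0 0 0;0.5 0 0 0 0 0 0;0.5 0 0 0 0 0 0'; python3 -m handwheel '0.3 0 0 0 0 0 0;0.3 0 0 0 0 0 0;0 0 0 0 0 0 0'
```

```text
clock: 3.8
eef_pos: [0.5354, -0.1089, 0.0392]
tool_rot: [[0.996, 0.085, -0.001], [0.085, -0.996, -0.0], [-0.001, 0.0, -1.0]]
force: [-3.5, -1.8, 2.5]
opening: -0.0
clock: 4.1
eef_pos: [0.5418, -0.1083, 0.0392]
tool_rot: [[0.996, 0.085, 0.0], [0.085, -0.996, 0.0], [0.0, -0.0, -1.0]]
force: [-2.6, -0.7, 2.0]
opening: 0.0004
```

```bash
for i in 1; do python3 -m handwheel '0.2 0 0 0 0 0 0;0.2 0 0 0 0 0 0;0 0 0 0 0 0 0'; done;  python3 -m handwheel '0.2 0 0 0 0 0 0;0 0 0 0 0 0 0'; python3 -m handwheel '0.2 0 0 0 0 0 0;0 0 0 0 0 0 0'
```

```text
clock: 4.4
eef_pos: [0.5455, -0.108, 0.0392]
tool_rot: [[0.996, 0.085, 0.0], [0.085, -0.996, 0.0], [0.0, -0.0, -1.0]]
force: [-3.1, -1.4, 0.9]
opening: -0.0001
clock: 4.6
eef_pos: [0.5476, -0.1079, 0.0392]
tool_rot: [[0.996, 0.085, 0.0], [0.085, -0.996, 0.0], [0.0, -0.0, -1.0]]
force: [-2.7, -2.4, 0.9]
opening: 0.0002
clock: 4.8
eef_pos: [0.5486, -0.1077, 0.0392]
tool_rot: [[0.996, 0.085, -0.002], [0.085, -0.996, -0.0], [-0.002, 0.0, -1.0]]
force: [-6.4, -2.2, 3.3]
opening: -0.0001
```

```bash
python3 -m handwheel '0.1 0 0 0 0 0 0;0 0 0 0 0 0 0'; python3 -m handwheel '-0.4 0 0 0 0 0 0;-0.4 0 0 0 0 0 0;-0.5 0 0 0 0 0 0;-1 0 0 0 0 0 0;-2 0 0 0 0 0 0;-3 0 0 0 0 0 0;-1.5 0 0 0 0 0 0;0 0 0 0 0 0 0;0 0 0 0 0 0 0;0 0 0 0 0 0 0;0 0 0 0 0 0 0;0 0 0 0 0 0 0'
cat >> h.py <<'E'
def fronts():
    d=snapshot("top")[1]; P=pts("top",np.ones_like(d,bool),d)
    for n,a,b in(("brush",-.17,-.05),("roller",-.01,.085),("horn",.12,.23)):
        q=P[(P[:,2]>.072)&(P[:,2]<.081)&(P[:,1]>a)&(P[:,1]<b)&(P[:,0]<.58)]
        s=q@np.array([.9962,.0868,0]); print(n,len(q),"front dist",np.round(np.percentile(s,[3,50]),4))
    s=read_state(); print(s["clock"],s["eef_pos"],s["force"])
    return s
E
python3 - <<'E'
from h import *
s=fronts(); R=np.array(s["tool_rot"]); print(R.T@(np.array([.478,.0325,.039])-s["eef_pos"])*100)
im,_=snapshot("top"); cv2.imwrite("pics/top2.png",im[40:340,120:520])
E
```

```text
clock: 5.0
eef_pos: [0.5487, -0.1077, 0.0393]
tool_rot: [[0.996, 0.084, -0.003], [0.084, -0.996, -0.001], [-0.003, 0.0, -1.0]]
force: [-8.6, -3.4, 5.5]
opening: 0.0001
clock: 6.2
eef_pos: [0.4634, -0.1151, 0.0393]
tool_rot: [[0.996, 0.085, 0.001], [0.085, -0.996, -0.0], [0.0, 0.0, -1.0]]
force: [-0.8, -0.8, 0.7]
opening: 0.0003
brush 708 front dist [0.5386 0.5461]
roller 566 front dist [0.5386 0.546 ]
horn 657 front dist [0.5385 0.5461]
6.25 [ 0.46319613 -0.11508413  0.03921025] [-0.12035693  0.86413391 -0.94388658]
[  2.73052539 -14.57897696   0.02016751]
```

View pics/top2.png

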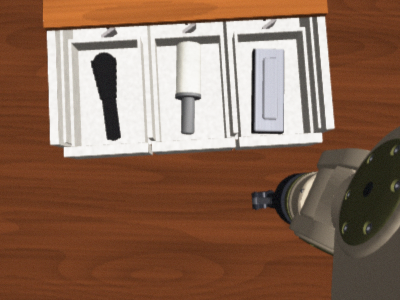

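Brush tray shut, all three fronts flush. Now the roller tray.

```bash
python3 -m handwheel '0 -2.9 0 0 0 0 0;0 -2.9 0 0 0 0 0;0 -2.9 0 0 0 0 0;0 -2.9 0 0 0 0 0;0 -2.9 0 0 0 0 0;0 0 0 0 0 0 0;0 0 0 0 0 0 0'; python3 -m handwheel '1.5 0 0 0 0 0 0;1.5 0 0 0 0 0 0;1.5 0 0 0 0 0 0;1.5 0 0 0 0 0 0;0.5 0 0 0 0 0 0;0.5 0 0 0 0 0 0;0.4 0 0 0 0 0 0;0 0 0 0 0 0 0'
```

```text
clock: 7.0
eef_pos: [0.4505, 0.0298, 0.0393]
tool_rot: [[0.996, 0.087, 0.0], [0.087, -0.996, -0.0], [0.0, 0.0, -1.0]]
force: [-0.1, -0.1, -0.3]
opening: -0.0003
clock: 7.8
eef_pos: [0.5243, 0.0353, 0.0392]
tool_rot: [[0.996, 0.084, 0.0], [0.084, -0.996, -0.0], [-0.0, 0.0, -1.0]]
force: [0.3, 0.2, 0.3]
opening: -0.0002
```

```bash
python3 -m handwheel '0.3 0 0 0 0 0 0;0.3 0 0 0 0 0 0;0.3 0 0 0 0 0 0;0 0 0 0 0 0 0'; python3 -m handwheel '0.2 0 0 0 0 0 0;0.1 0 0 0 0 0 0;0 0 0 0 0 0 0'; python3 -m handwheel '0.1 0 0 0 0 0 0;0 0 0 0 0 0 0'
```

```text
clock: 8.2
eef_pos: [0.5328, 0.0364, 0.0392]
tool_rot: [[0.996, 0.085, -0.001], [0.085, -0.996, -0.0], [-0.001, 0.0, -1.0]]
force: [-3.3, -1.4, 1.7]
opening: 0.0001
clock: 8.5
eef_pos: [0.5359, 0.0367, 0.0392]
tool_rot: [[0.996, 0.085, -0.001], [0.085, -0.996, -0.0], [-0.001, -0.0, -1.0]]
force: [-4.1, -0.7, 2.1]
opening: -0.0002
clock: 8.7
eef_pos: [0.536, 0.0367, 0.0392]
tool_rot: [[0.996, 0.085, -0.002], [0.085, -0.996, -0.0], [-0.002, 0.0, -1.0]]
force: [-6.8, -1.2, 4.5]
opening: -0.0001
```

At the stop (force rising, no motion). Now I'll retreat well clear.

```bash
python3 -m handwheel '-1 0 0 0 0 0 0;-2 0 0 0 0 0 0;-3 0 0 0 0 0 0;-3 0 0 0 0 0 0;-2 0 0 0 0 0 0;0 0 0 0 0 0 0;0 0 0 0 0 0 0;0 0 0 0 0 0 0;0 0 0 0 0 0 0;0 0 0 0 0 0 0;0 0 0 0 0 0 0;0 0 0 0 0 0 0'; python3 -m handwheel '0 0 0 0 0 0 0;0 0 0 0 0 0 0;0 0 0 0 0 0 0;0 0 0 0 0 0 0;0 0 0 0 0 0 0;0 0 0 0 0 0 0;0 0 0 0 0 0 0;0 0 0 0 0 0 0'
python3 - <<'E'
from h import *
fronts(); im,_=snapshot("top"); cv2.imwrite("pics/top3.png",im[40:340,120:520])
E
```

```text
clock: 9.9
eef_pos: [0.4277, 0.0274, 0.0392]
tool_rot: [[0.996, 0.085, -0.0], [0.085, -0.996, -0.0], [-0.0, 0.0, -1.0]]
force: [-0.7, -0.1, 0.7]
opening: -0.0
clock: 10.7
eef_pos: [0.4275, 0.0274, 0.0393]
tool_rot: [[0.996, 0.085, -0.0], [0.085, -0.996, -0.0], [-0.0, 0.0, -1.0]]
force: [0.1, 0.2, -0.6]
opening: 0.0
brush 705 front dist [0.5385 0.5461]
roller 559 front dist [0.5042 0.5117]
horn 658 front dist [0.5386 0.5461]
10.75 [0.42748101 0.0274274  0.0392885 ] [-0.2254166   0.40640311  0.24161895]
```

View pics/top3.png

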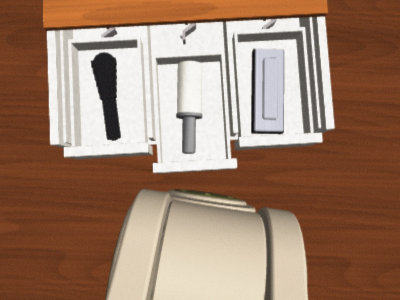

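The picture shows the roller tray ajar (front at crop row 165, 34 mm out). The brush and horn fronts are flush, and the arm is clear of everything.

```bash
python3 -c "
from bench import *
hand_in()"
```

```text
the job is handed in; nothing more can be done
```

The job is done as asked and handed in after about 10.8 s on the robot's clock. I pushed the shoe brush's tray to its stop and it latched shut. Then I pressed the lint roller's tray to its stop, let go, and it sprang ajar.

The last depth check measured the brush and horn fronts flush at 0.5385 m and 0.5386 m along the push direction. The roller front was at 0.5042 m, about 34 mm out. The force readings stayed under about 11 N. The gripper ended about 65 mm clear of the open tray with no contact force, and no checks failed or disagreed.

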